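# Push the glass carrier home and press the guarded clamp lever

## Task

Get the glass panel clamped for inspection: with the fingertips, push the carrier along its channel until it is fully home against the stop block, then reach down through the window of the clamp unit's guard and press the paddle-ended lever all the way down, and come out again. Do not touch either guard with any part of the robot, do not lift the carrier, and leave the ball-ended eject lever and the loose things standing on the station and the units alone.

Things in the scene. Friction and masses are not known exactly. Their poses are not given: they have to be found in the camera images.
- station: fixed black base plate 300 (x) x 210 (y) x 12 mm thick, with a white backlight disc and a straight channel along its x between two aluminium side rails 94 mm apart (rails 12 wide, 14 tall above the plate), open at the -x end and closed at the +x end by a steel stop block 26 tall. Origin on the table under the plate's centre; x points along the channel towards the stop, whose near face is at x = 130 mm; z up. Yaw and place vary
- carrier: loose aluminium carrier (about 0.3 kg, sliding by hand against 2 to 6 N of friction) lying in the channel: frame 120 (x) x 90 (y) x 10 mm tall holding a dark glass panel, with an upright tab at its -x end. Origin at the centre of its underside, x towards the stop. It starts 70 to 120 mm short of the stop; fully home its origin is at x = 70 mm of the station's frame, its front edge on the stop block. Its underside stays on the plate, 12 mm above the table
- carrier_tab (a point): centre of the carrier tab's -x face, the one to push on: the tab is 60 wide (y), 8 thick (x), and rises to 46 mm above the carrier's underside (58 mm above the table); this point is 28 mm above the carrier's underside, 60 mm behind its origin
- clamp_unit: fixed unit with a base plate 230 x 150 x 6 mm thick, reaching from x = -85 to +145 mm in this frame, y = +-75. Origin on the table under the centre of the guard's window; x points away from the lever's free end towards its pivot, y across the window, z up. The unit's yaw and place vary. On it stand a valve block with the lever, and around them the guard. This is the clamp unit: its lever ends in a broad flat paddle
- clamp_guard: the clamp unit's guard: a box 150 (x) x 140 (y) mm of posts and clear side panels, with a grey top plate 6 mm thick whose upper face is 90 mm above the table. The plate has a rectangular window, 86 mm along the unit's x by 74 mm along its y, centred on the origin; the panels and posts below are 60 mm or more from its middle lines, so there is room beneath the plate. Origin and axes as those of its unit.
- clamp_lever_top (a point): middle of the upper face of the clamp lever's paddle, a flat black plate 28 (x) x 42 (y) x 6 mm seen through the middle of the window; 75 mm above the table with the lever up, 53 mm at the bottom stop (15 and 37 mm below the guard plate's upper face)
- clamp_lever (a joint): the clamp lever's hinge, rad: 0 fully up, 0.36 at the bottom stop; starts between 0 and 0.05. The pivot lies 62 mm along +x of the unit's origin, 62 mm above the table. Pressing the free end down increases it (about 22 mm of travel in all, straight down at the middle of the window). It needs about 3 N, and stays where it is left, without a spring.
- eject_unit: fixed unit with a base plate 230 x 150 x 6 mm thick, reaching from x = -85 to +145 mm in this frame, y = +-75. Origin on the table under the centre of the guard's window; x points away from the lever's free end towards its pivot, y across the window, z up. The unit's yaw and place vary. On it stand a valve block with the lever, and around them the guard. This is the eject unit, the same but for its lever, which ends in a small ball; it may stand on any side of the others
- eject_guard: the eject unit's guard: a box 150 (x) x 140 (y) mm of posts and clear side panels, with a grey top plate 6 mm thick whose upper face is 90 mm above the table. The plate has a rectangular window, 86 mm along the unit's x by 74 mm along its y, centred on the origin; the panels and posts below are 60 mm or more from its middle lines, so there is room beneath the plate. Origin and axes as those of its unit.
- eject_lever_top (a point): top of the 20 mm black ball on the eject lever, seen through the middle of its window; 75 mm above the table with the lever up
- eject_lever (a joint): the eject lever's hinge, rad: 0 fully up, 0.36 at the bottom stop; starts between 0 and 0.05. The pivot lies 62 mm along +x of the unit's origin, 62 mm above the table. Pressing the free end down increases it (about 22 mm of travel in all, straight down at the middle of the window). It needs about 3 N, and stays where it is left, without a spring. Not to be pressed.
- lens_long: bystander, loose: black camera lens standing upright on the clamp unit's base plate behind the guard, diameter 34 mm, 60 tall; origin at the centre of its underside
- lens_short: bystander, loose: black camera lens standing upright on the eject unit's base plate behind the guard, diameter 40 mm, 40 tall; origin at the centre of its underside
- lens_small: bystander, loose: small black camera lens standing on the station's base plate to the +y side of the channel, diameter 28 mm, 45 tall; origin at the centre of its underside
- gauge_block: bystander, loose: steel block 45 x 22 x 30 tall on the station's base plate to the -y side of the channel; origin at the centre of its underside
- filter_ring: bystander, loose: dark steel ring lying on the station's base plate to the +y side of the channel, nearer its open end, outer diameter 32 mm, 10 tall; origin at the centre of its underside
- standoff: bystander, loose: brass post standing on the station's base plate to the -y side of the channel, nearer its open end, diameter 18 mm, 35 tall; origin at the centre of its underside

How it is judged (in metres and radians):
On the way, in this order (a step that is already met when the one before it is completed fails the run):
1. the carrier is pushed home against the stop block, the clamp lever still up (x of carrier in the frame of station above 0.0665 m and z of carrier in the frame of station below 0.015 m and value of joint clamp_lever below 0.15 rad), for 0.2 s.
2. the clamp lever is pressed down by the fingers (x of carrier in the frame of station above 0.0665 m and z of carrier in the frame of station below 0.015 m and value of joint clamp_lever above 0.3 rad and contact force between the fingers and clamp_lever above 0.5 N), for 0.05 s.
At the end, for the whole second after the job is handed in: the carrier rests in its channel within 3.5 mm of the stop block, the clamp lever is down (beyond 0.30 of 0.36 rad), the eject lever is still up (below 0.10 rad) (x of carrier in the frame of station above 0.0665 m and z of carrier in the frame of station below 0.015 m and value of joint clamp_lever above 0.3 rad and value of joint eject_lever below 0.1 rad and linear speed of carrier below 0.02 m/s); the robot touches nothing.
It fails at once if the robot touches a guard (contact force between any of the fingers, the arm and clamp_guard above 0.3 N or contact force between any of the fingers, the arm and eject_guard above 0.3 N).
It fails at once if the carrier or the clamp lever is pushed with some part of the arm other than the fingers (contact force between the arm and carrier above 1 N or contact force between the arm and clamp_lever above 1 N).
It fails at once if the carrier is lifted (more than 8 mm off the plate) or tipped (z of carrier in the frame of station above 0.02 m or angle between carrier's own z axis and vertical above 0.25 rad).
It fails at once if the eject lever is pressed (value of joint eject_lever above 0.1 rad).
It fails at once if a bystander is moved more than 25 mm (distance of any of lens_long, lens_short, lens_small, gauge_block, filter_ring, standoff from where it was at the start of the episode above 0.025 m).
It also fails if it takes over 48 s, if anything falls off the work surface, if the arm or the gripper's body presses on something with over 40 N, if the wrist force passes 120 N, or if a joint passes its speed limit or range.

## Robot

A 6-joint arm with a two-finger parallel gripper is mounted at the origin on the work surface. World frame = base frame: x ahead of the robot, y to its left, z up, the work surface at z = 0. Lengths are in mm, angles in rad, forces in N, time in s.
With the tool pointing down it reaches from about 275 to 775 mm from the base axis. Payload 14.6 kg.
Tool frame: the origin (TCP) lies on the centre line of the jaws, within the pads' length; the fingertips stand 11 mm ahead of it and the grasp point (between the pads) lies 8 mm behind it; z points along the fingers, x is the direction in which the jaws open and shut, and the axes are right-handed (so a half turn about z gives the same grasp; the last joint's range is limited). The gripper opens to 85 mm and grips with 20 to 120 N. Pads are 22 mm wide; open, the fingers measure 114 mm over their backs; the gripper's body (76 mm by 85 mm) begins 54 mm behind the grasp point. The pads swing forward as they close: fully open they stand 13 mm farther back than shut.
Start: joints at [-1.394, 0.263, -0.048, 1.259, 0, 1.415], TCP at [171.01, -496.371, 242.278] pointing down, gripper open.
Joint ranges: [-2.65, 2.65], [-0.89, 1.7], [-1.18, 1.37], [-2.13, 2.11], [-1.35, 1.29], [-3.14, 3.14]. Speed limits (rad/s): [1.89, 1.89, 2.57, 2.79, 3.14, 3.14].

## Interface

Orientations are given as [roll, pitch, yaw] about the fixed x, y, z axes, in that order (R = Rz(yaw) Ry(pitch) Rx(roll)).
In Python, from cell import robot gives the robot as it stands.
- The arm moves only by the shell command python3 -m pendant 'ROWS'. ROWS is JSON, a list of rows, each a list of 3 entries, a list of its own where there are three numbers: the closure, from 0 (fully open) to 1 (shut), then the shift along the tool's x, y, z normalised to -1 to 1, where 1 is 0.5 m, then the turn, a rotation vector about the tool's x, y, z normalised to -1 to 1, where 1 is 2 pi rad. In form: [[gripper, [tx, ty, tz], [wx, wy, wz]], ...]. A call has 1 to 8 rows; each row is the pose to reach, as a shift and turn from the pose measured when the call began, along the tool's axes at that moment, turning the shorter way round; what a row does not reach only later rows make up. A row lasts 1/10 s, in which the tool goes at most 50 mm and 8.59 degrees, less where a joint would pass 70% of its speed; a pose out of reach is approached as far as the arm can. A call with a number of a shift or a turn outside -1 to 1 is refused whole. A call with a gripper value outside its range is refused whole. The fingers move at their own pace and stop on an object; the grip force is fixed at half the most. Time passes only in rows, so rows that repeat a pose let the fingers close. It gives the time, the measured TCP pose, the force and the opening at its end, in the units of the state.
- robot.read_state(): the state, without advancing time (a new reading comes with each control period).
- robot.get_image(name): name is "scene" or "side" or "wrist"; returns a dict with "image" (400x640x3 uint8, red, green, blue), "K" (3x3 intrinsics, pixels), "k1" (the pictures are not rectified: a ray, as slopes to the right and down, at radius r is drawn at 1 + k1 r^2 times it, then the intrinsics apply), "camera_from_world" (4x4, takes a point from world to camera coordinates). Camera axes: x right, y down, z forward; pixel columns grow to the right and rows downward; lengths in mm; the calibration is good to about 2 mm. A picture is of the moment at which its call begins. There is no depth.
- robot.hand_in(): hands the job in, once; it reports no verdict.
The state is a dict: "time_s": time; "joint_pos": joint angles; "dq": joint speeds; "effort": joint torques, N m; "tcp_pos": TCP position; "tcp_rot": TCP orientation; "force": force on the tool from outside, world axes, zero at the start; "ft_torque": the same for the moment, N m; "width": finger opening in mm.
Only numpy, scipy, OpenCV 4.12 (cv2) and the standard library are available. Lean on these libraries where they do the work, as an engineer would, in place of code of your own. Each camera call takes 0.05 s, during which the arm holds its last target.

## Working session

There is one attempt and no reset: what is moved stays moved. The work goes in short steps, Python scripts to look and compute and a shell command to move; the robot and the scene stay as the last step left them, time stands still between calls to the robot, and variables do not carry over. Pictures are saved under pics/ and viewed, and the job is handed in when it is done.

```bash
mkdir -p pics; ls; python3 - <<'E'
from cell import robot
import cv2
s=robot.read_state();print({k:s[k] for k in('time_s','tcp_pos','tcp_rot','width','force')})
for n in('scene','side','wrist'):
    d=robot.get_image(n);cv2.imwrite(f'pics/{n}0.png',d['image'][:,:,::-1]);print(n,d['K'],d['k1'],d['camera_from_world'])
E
```

```text
pics
{'time_s': 0.0, 'tcp_pos': array([ 170.97350621, -496.10027096,  241.82002497]), 'tcp_rot': array([-3.14143412e+00,  1.05079087e-03, -1.23900161e+00]), 'width': 85.13044513086862, 'force': array([ 0.94141898,  0.22406259, -0.8256248 ])}
scene [[374.30295336   0.         318.57798387]
 [  0.         374.30295336 198.22278097]
 [  0.           0.           1.        ]] -0.04879416329084044 [[ 6.07344386e-01  7.94438002e-01 -1.02872264e-03 -3.55005478e+02]
 [ 5.53527677e-01 -4.24097634e-01 -7.16762379e-01 -2.35845146e+02]
 [-5.69859551e-01  4.34752180e-01 -6.97316739e-01  1.32926890e+03]
 [ 0.00000000e+00  0.00000000e+00  0.00000000e+00  1.00000000e+00]]
side [[437.83197148   0.         319.14422731]
 [  0.         437.83197148 193.1270687 ]
 [  0.           0.           1.        ]] -0.03361862786805238 [[-8.32939919e-01 -5.53268171e-01  1.02675634e-02  4.64633287e+02]
 [-4.14505993e-01  6.11527471e-01 -6.73957665e-01  2.93889461e+02]
 [ 3.66600428e-01 -5.65622209e-01 -7.38698614e-01  1.11838857e+03]
 [ 0.00000000e+00  0.00000000e+00  0.00000000e+00  1.00000000e+00]]
wrist [[301.86224912   0.         320.32963657]
 [  0.         301.86224912 199.30166987]
 [  0.           0.           1.        ]] 0.0033614650767700015 [[ 3.25422409e-01 -9.45568739e-01 -1.26506386e-04 -5.25366551e+02]
 [-9.03183687e-01 -3.10874974e-01  2.95999963e-01 -3.79049934e+01]
 [-2.79927640e-01 -9.62107625e-02 -9.55187943e-01  3.80189454e+02]
 [ 0.00000000e+00  0.00000000e+00  0.00000000e+00  1.00000000e+00]]
```

View pics/scene0.png

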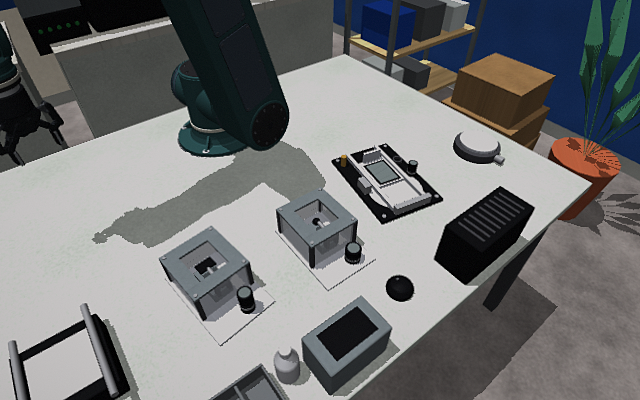

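View pics/side0.png

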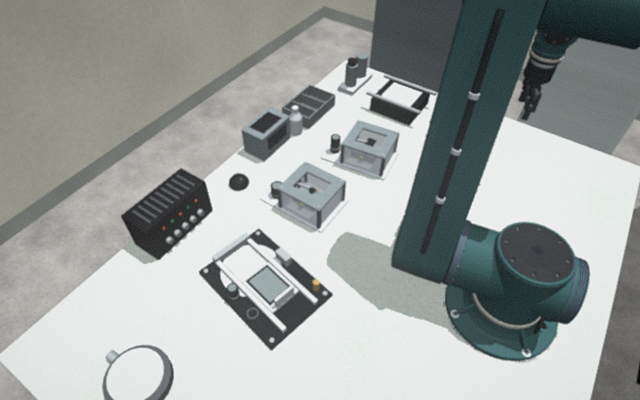

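View pics/wrist0.png

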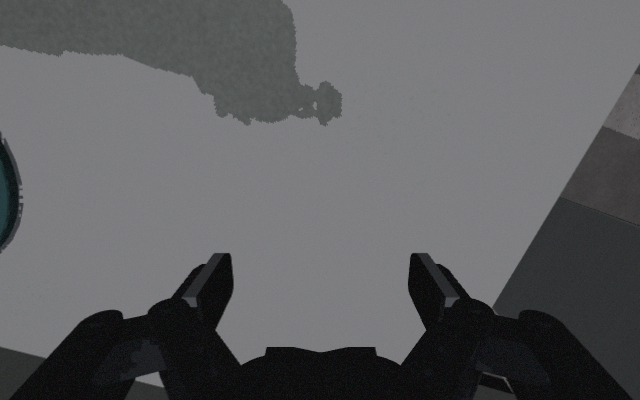

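The scene view shows the station at about (387,183). The eject unit (ball lever) is at about (317,222) and the clamp unit (dark paddle) at about (207,267). I'll enlarge these areas next.

```bash
cat > h.py <<'E'
import numpy as np, cv2, pickle
from scipy.optimize import least_squares
from scipy.spatial.transform import Rotation as Ro
def grab(robot,n,name):
    d=robot.get_image(n); cv2.imwrite(f'pics/{name}.png',d['image'][:,:,::-1])
    pickle.dump(d,open(f'{name}.pkl','wb')); return d
def load(name): return pickle.load(open(f'{name}.pkl','rb'))
def proj(d,P):
    P=np.atleast_2d(np.array(P,float)); T=d['camera_from_world']; c=P@T[:3,:3].T+T[:3,3]
    s=c[:,:2]/c[:,2:]; s=s*(1+d['k1']*(s**2).sum(1,keepdims=True)); K=d['K']
    return s*[K[0,0],K[1,1]]+[K[0,2],K[1,2]]
def ray(d,uv):
    K=d['K']; m=(np.array(uv,float)-[K[0,2],K[1,2]])/[K[0,0],K[1,1]]; s=m.copy()
    for _ in range(20): s=m/(1+d['k1']*(s@s))
    T=d['camera_from_world']; R=T[:3,:3]; o=-R.T@T[:3,3]; v=R.T@np.array([s[0],s[1],1.]); return o,v/np.linalg.norm(v)
def plane(d,uv,z):
    o,v=ray(d,uv); return o+v*(z-o[2])/v[2]
def tri(l):
    A=0;b=0
    for d,uv in l:
        o,v=ray(d,uv); M=np.eye(3)-np.outer(v,v); A=A+M;b=b+M@o
    return np.linalg.solve(A,b)
def crop(name,x0,y0,x1,y1,out,k):
    im=cv2.imread(f'pics/{name}.png')[y0:y1,x0:x1]; cv2.imwrite(f'pics/{out}.png',cv2.resize(im,None,fx=k,fy=k,interpolation=cv2.INTER_CUBIC))
E
python3 - <<'E'
from h import *; from cell import robot
grab(robot,'scene','sc1');grab(robot,'side','si1')
crop('sc1',320,130,450,230,'c1',6);crop('sc1',150,180,390,350,'c2',3.3)
crop('si1',190,215,340,350,'c3',5);crop('si1',255,110,405,230,'c4',5)
E
```

```text
(no output)
```

View pics/c1.png

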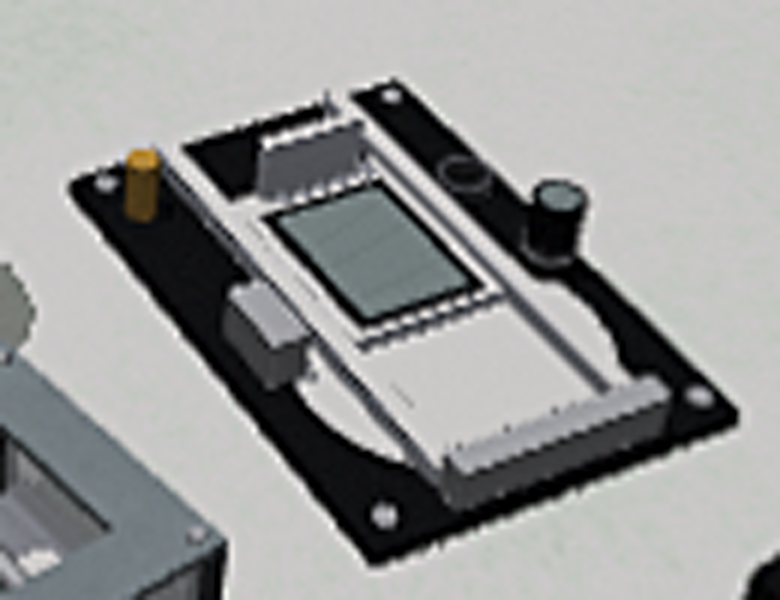

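View pics/c2.png

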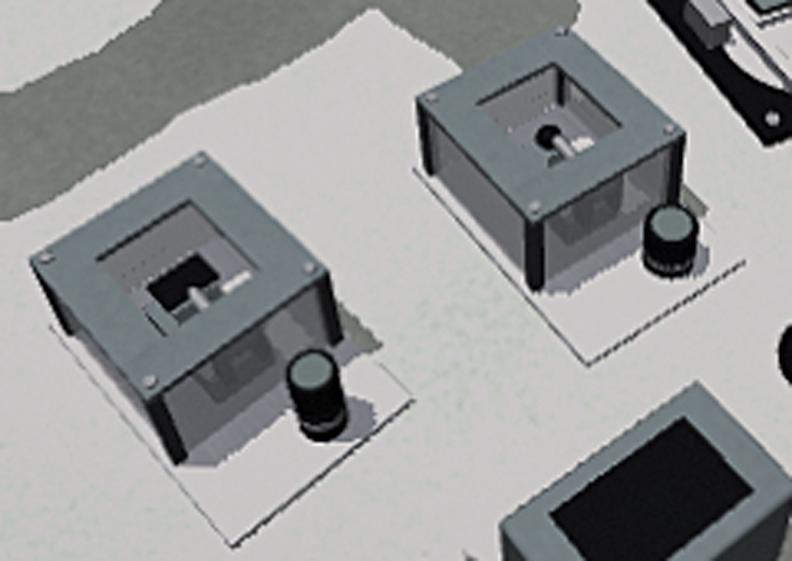

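View pics/c3.png

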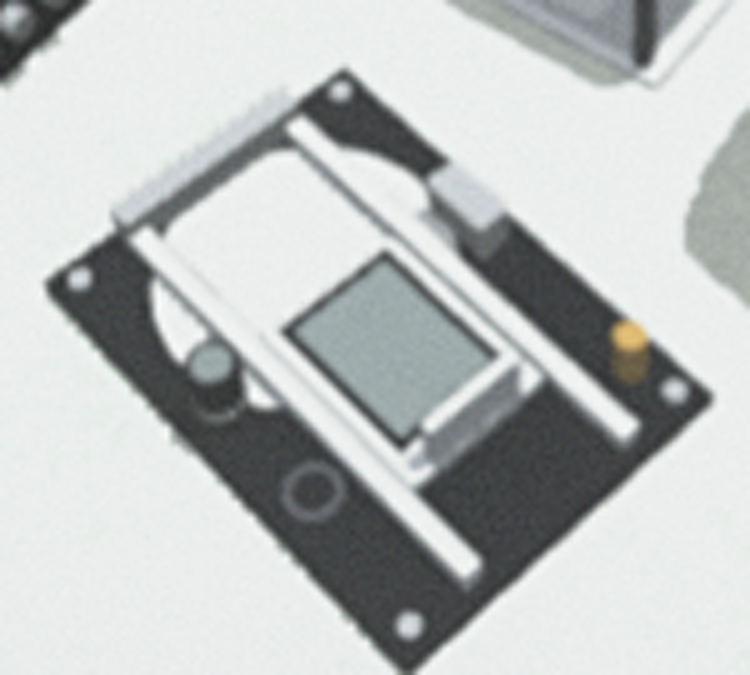

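View pics/c4.png

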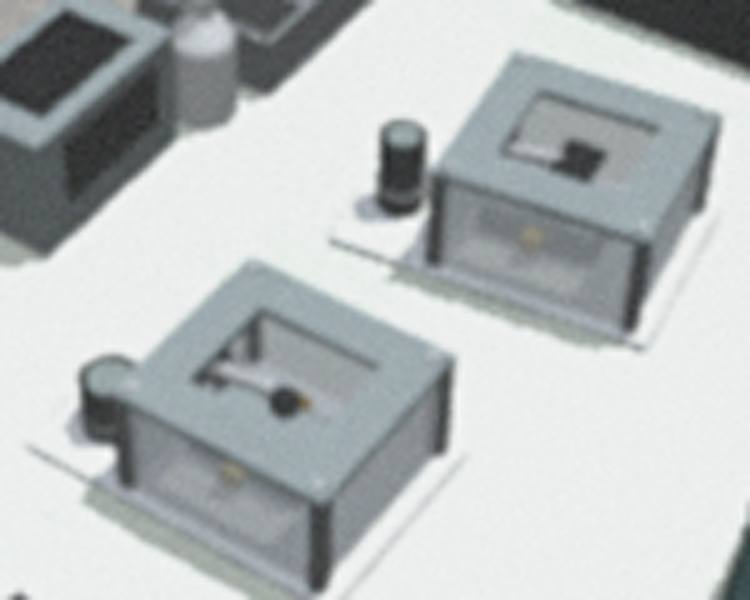

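```bash
cat > fit.py <<'E'
from h import *
sc=load('sc1');si=load('si1')
def o(p,k,x,y): return (np.array(p,float)+.5)/k-.5+[x,y]
c1=lambda p:o(p,6,320,130); c2=lambda p:o(p,3.3,150,180); c3=lambda p:o(p,5,190,215); c4=lambda p:o(p,5,255,110)
def fit(obs,free_z=True):
    def W(q,P): 
        c,s=np.cos(q[2]),np.sin(q[2]); P=np.array(P,float); return [q[0]+c*P[0]-s*P[1],q[1]+s*P[0]+c*P[1],P[2]+q[3]]
    f=lambda q:np.concatenate([proj(d,W(q,P))[0]-uv for d,uv,P in obs])
    best=min((least_squares(f,[400,0,y,0],x_scale=[100,100,1,10],loss='soft_l1') for y in(-2,-.5,1,2.5)),key=lambda r:r.cost)
    print(np.round(best.x,3),'cost',round(best.cost,2)); print(np.round(f(best.x).reshape(-1,2),1).tolist()); return best.x
st=[(-150,-105,12),(-150,105,12),(150,105,12),(150,-105,12)]
S=fit([(sc,c1(p),P) for p,P in zip([(72,185),(400,82),(738,420),(372,562)],st)]+[(si,c3(p),P) for p,P in zip([(712,398),(408,675),(47,287),(345,70)],st)])
g=[(-75,70,90),(75,70,90),(75,-70,90),(-75,-70,90)]
w=[(-43,37,90),(43,37,90),(43,-37,90),(-43,-37,90)]
C=fit([(sc,c2(p),P) for p,P in zip([(200,152),(328,270),(150,395),(30,262)],g)]+[(si,c4(p),P) for p,P in zip([(648,245),(440,178),(518,53),(720,115)],g)]+[(sc,c2(p),P) for p,P in zip([(190,200),(255,265),(160,330),(95,260)],w)])
E=fit([(sc,c2(p),P) for p,P in zip([(563,30),(685,130),(535,215),(417,98)],g)]+[(si,c4(p),P) for p,P in zip([(320,500),(120,388),(255,262),(455,355)],g)])
E
python3 fit.py
```

```text
[ 5.44047e+02  2.82542e+02 -2.04000e-01 -6.00400e+00] cost 0.98
[[-0.5, 0.1], [-0.1, 0.5], [0.7, -0.1], [0.1, -0.1], [0.8, 0.2], [-0.1, 0.0], [-0.6, -0.2], [0.3, 0.1]]
[ 5.54789e+02 -2.98580e+02  1.43000e-01 -3.26900e+00] cost 7.47
[[0.3, -0.8], [0.1, -0.8], [-0.6, 1.4], [-0.9, -0.6], [1.2, 0.4], [-1.4, -0.3], [-0.6, 0.2], [0.9, 0.4], [-0.9, -0.5], [1.3, 1.1], [1.5, 1.7], [-0.1, -0.3]]
[ 5.98282e+02 -1.85460e+01 -1.00000e-02 -1.76000e-01] cost 7.44
[[0.1, -2.7], [0.4, 0.4], [-1.0, 2.1], [-0.6, -0.6], [0.6, 0.9], [-2.1, 0.8], [-1.1, -1.3], [0.2, 0.0]]
```

```bash
cat > st.py <<'E'
from h import *; from cell import robot
import sys
def tgt(pos,rpy):
    s=robot.read_state(); R=Ro.from_euler('xyz',s['tcp_rot']); 
    t=R.inv().apply(np.array(pos)-s['tcp_pos'])/500; w=(R.inv()*Ro.from_euler('xyz',rpy)).as_rotvec()/(2*np.pi)
    print('t',s['time_s'],'pos',np.round(s['tcp_pos'],1),'rpy',np.round(s['tcp_rot'],3),'F',np.round(s['force'],1),'w',round(s['width'],1))
    print('shift',np.round(t,4),'turn',np.round(w,4))
if len(sys.argv)>1: a=[float(x) for x in sys.argv[1:5]]; tgt(a[:3],[np.pi,0,a[3]])
E
python3 - <<'E'
from h import *; from cell import robot
d=robot.get_image('wrist');s=robot.read_state();T=d['camera_from_world'];R=T[:3,:3];o=-R.T@T[:3,3]
Q=Ro.from_euler('xyz',s['tcp_rot']); print(Q.inv().apply(o-s['tcp_pos']), Q.inv().apply(R.T@np.array([0,0,1.])), Q.inv().apply(R.T@np.array([1.,0,0])))
E
python3 st.py 500 -300 330 0.143
```

```text
[   0.52471342  -76.15417407 -132.387562  ] [5.94530826e-04 2.96126271e-01 9.55148616e-01] [ 9.99999696e-01  3.06635258e-04 -7.17514939e-04]
t 0.3 pos [ 171.  -496.3  242.1] rpy [-3.142  0.    -1.239] F [0.5 0.1 0.4] w 85.4
shift [-0.1569 -0.75   -0.1757] turn [-1.0e-04  0.0e+00 -2.2e-01]
```

```bash
python3 st.py 550 -280 260 0.143
```

```text
t 0.3 pos [ 171.  -496.3  242.1] rpy [-3.142  0.    -1.239] F [0.5 0.1 0.4] w 85.4
shift [-0.1621 -0.8576 -0.0357] turn [-1.0e-04  0.0e+00 -2.2e-01]
```

```bash
python3 -m pendant '[[1,[-0.162,-0.858,-0.036],[0,0,-0.22]],[1,[-0.162,-0.858,-0.036],[0,0,-0.22]],[1,[-0.162,-0.858,-0.036],[0,0,-0.22]],[1,[-0.162,-0.858,-0.036],[0,0,-0.22]],[1,[-0.162,-0.858,-0.036],[0,0,-0.22]],[1,[-0.162,-0.858,-0.036],[0,0,-0.22]],[1,[-0.162,-0.858,-0.036],[0,0,-0.22]],[1,[-0.162,-0.858,-0.036],[0,0,-0.22]]]'; python3 st.py 550 -280 260 0.143
```

```text
time_s: 1.1
tcp_pos: [519.7, -296.8, 258.8]
tcp_rot: [-3.141, -0.0, -0.033]
force: [-1.1, -1.3, 0.1]
width: 0.0
t 1.1 pos [ 519.7 -296.8  258.8] rpy [-3.141 -0.    -0.033] F [-1.1 -1.3  0.1] w 0.0
shift [ 0.0594 -0.0356 -0.0024] turn [-0.    -0.    -0.028]
```

```bash
python3 -m pendant '[[1,[0.06,-0.035,-0.002],[0,0,-0.028]],[1,[0.06,-0.035,-0.002],[0,0,-0.028]],[1,[0.06,-0.035,-0.002],[0,0,-0.028]],[1,[0.06,-0.035,-0.002],[0,0,-0.028]]]'; python3 - <<'E'
from h import *; from cell import robot
grab(robot,'wrist','w1')
E
```

```text
time_s: 1.5
tcp_pos: [550.0, -280.5, 259.7]
tcp_rot: [-3.141, 0.0, 0.142]
force: [0.1, -0.0, 0.9]
width: 0.4
```

View pics/w1.png

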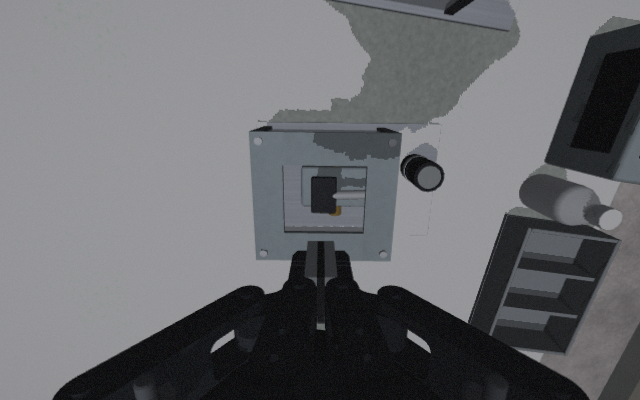

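```bash
python3 - <<'E'
from h import *
crop('w1',240,115,440,265,'c5',4);crop('w1',180,225,460,400,'c6',2.8)
E
```

```text
(no output)
```

View pics/c5.png

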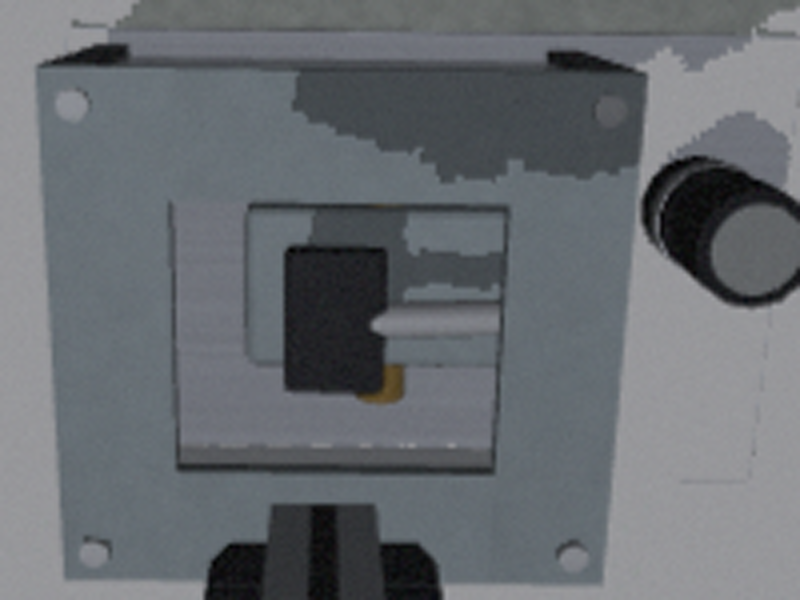

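View pics/c6.png

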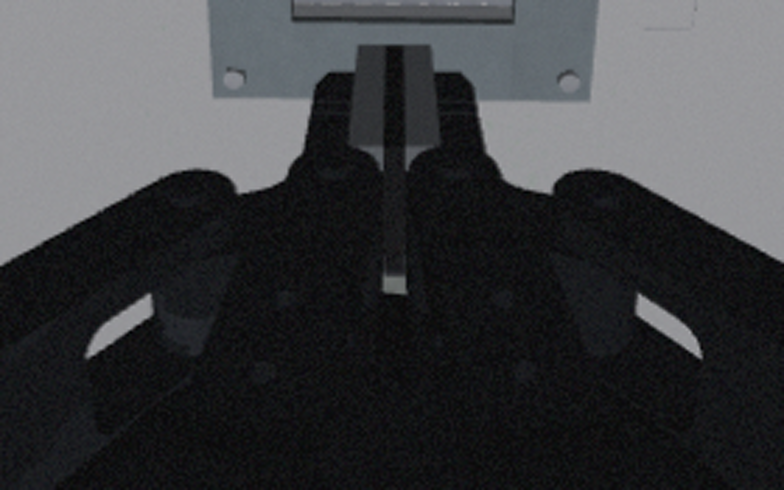

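```bash
cat > fit2.py <<'E'
from fit import *
w1=load('w1');c5=lambda p:o(p,4,240,115)
G=[(37,66),(648,74),(605,585),(65,578)];Wn=[(170,205),(508,207),(495,470),(178,468)]
print('--');A=[(w1,c5(p),P) for p,P in zip(G,g)]+[(w1,c5(p),P) for p,P in zip(Wn,w)]
fit(A);fit(A[4:])
# paddle middle 
for z in(75,74): print(plane(w1,c5((336,319)),z))
pad=[(285,247),(388,247),(384,393),(285,391)]
print([np.round(plane(w1,c5(p),75)[:2],1) for p in pad])
q=C
E
python3 fit2.py
```

```text
[ 5.44047e+02  2.82542e+02 -2.04000e-01 -6.00400e+00] cost 0.98
[[-0.5, 0.1], [-0.1, 0.5], [0.7, -0.1], [0.1, -0.1], [0.8, 0.2], [-0.1, 0.0], [-0.6, -0.2], [0.3, 0.1]]
[ 5.54789e+02 -2.98580e+02  1.43000e-01 -3.26900e+00] cost 7.47
[[0.3, -0.8], [0.1, -0.8], [-0.6, 1.4], [-0.9, -0.6], [1.2, 0.4], [-1.4, -0.3], [-0.6, 0.2], [0.9, 0.4], [-0.9, -0.5], [1.3, 1.1], [1.5, 1.7], [-0.1, -0.3]]
[ 5.98282e+02 -1.85460e+01 -1.00000e-02 -1.76000e-01] cost 7.44
[[0.1, -2.7], [0.4, 0.4], [-1.0, 2.1], [-0.6, -0.6], [0.6, 0.9], [-2.1, 0.8], [-1.1, -1.3], [0.2, 0.0]]
--
[ 5.57416e+02 -2.99526e+02  1.30000e-01 -5.14000e-01] cost 1.54
[[-0.1, 0.2], [-0.1, -0.1], [-0.7, -0.4], [0.3, 0.1], [0.2, -0.9], [0.4, -0.5], [-0.2, 1.0], [-0.0, 0.7]]
[ 5.57451e+02 -3.00359e+02  1.35000e-01 -3.37000e+00] cost 0.63
[[0.3, -0.4], [-0.3, -0.4], [-0.5, 0.4], [0.4, 0.5]]
[ 556.69051907 -297.45122282   75.        ]
[ 556.74354024 -297.73992382   74.        ]
[array([ 540.2, -279.4]), array([ 567.6, -275.5]), array([ 573. , -316.9]), array([ 545.6, -320.2])]
```

```bash
python3 st.py 436 305 260 1.367
```

```text
t 1.55 pos [ 549.8 -280.7  259.8] rpy [-3.141  0.     0.141] F [ 0.3 -0.3 -1.2] w -0.2
shift [-6.0500e-02 -1.1918e+00 -2.0000e-04] turn [-0.     -0.     -0.1951]
```

```bash
python3 -m pendant '[[1,[-0.05,-0.99,0],[0,0,-0.195]],[1,[-0.05,-0.99,0],[0,0,-0.195]],[1,[-0.05,-0.99,0],[0,0,-0.195]],[1,[-0.05,-0.99,0],[0,0,-0.195]],[1,[-0.05,-0.99,0],[0,0,-0.195]],[1,[-0.05,-0.99,0],[0,0,-0.195]],[1,[-0.05,-0.99,0],[0,0,-0.195]],[1,[-0.05,-0.99,0],[0,0,-0.195]]]'; python3 st.py 436 305 260 1.367
```

```text
time_s: 2.35
tcp_pos: [472.7, 113.3, 260.3]
tcp_rot: [3.141, -0.0, 1.347]
force: [1.3, -0.4, -0.3]
width: -0.1
t 2.35 pos [472.7 113.3 260.3] rpy [ 3.141 -0.     1.347] F [ 1.3 -0.4 -0.3] w -0.1
shift [ 0.3575 -0.1568  0.0006] turn [ 0.0001 -0.0001 -0.0032]
```

```bash
python3 -m pendant '[[1,[0.357,-0.157,0],[0,0,-0.003]],[1,[0.357,-0.157,0],[0,0,-0.003]],[1,[0.357,-0.157,0],[0,0,-0.003]],[1,[0.357,-0.157,0],[0,0,-0.003]],[1,[0.357,-0.157,0],[0,0,-0.003]],[1,[0.357,-0.157,0],[0,0,-0.003]]]'; python3 - <<'E'
from h import *; from cell import robot
grab(robot,'wrist','w2')
E
```

```text
time_s: 2.95
tcp_pos: [435.6, 304.8, 260.3]
tcp_rot: [3.141, -0.0, 1.366]
force: [0.4, -0.0, 0.1]
width: -0.1
```

View pics/w2.png

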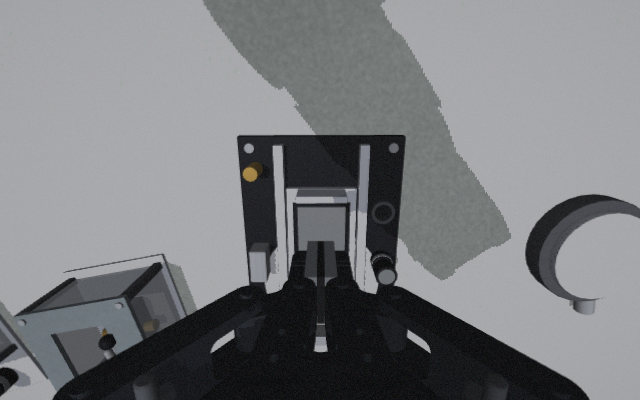

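```bash
python3 - <<'E'
from h import *
crop('w2',225,125,425,275,'c7',4)
E
```

```text
(no output)
```

View pics/c7.png

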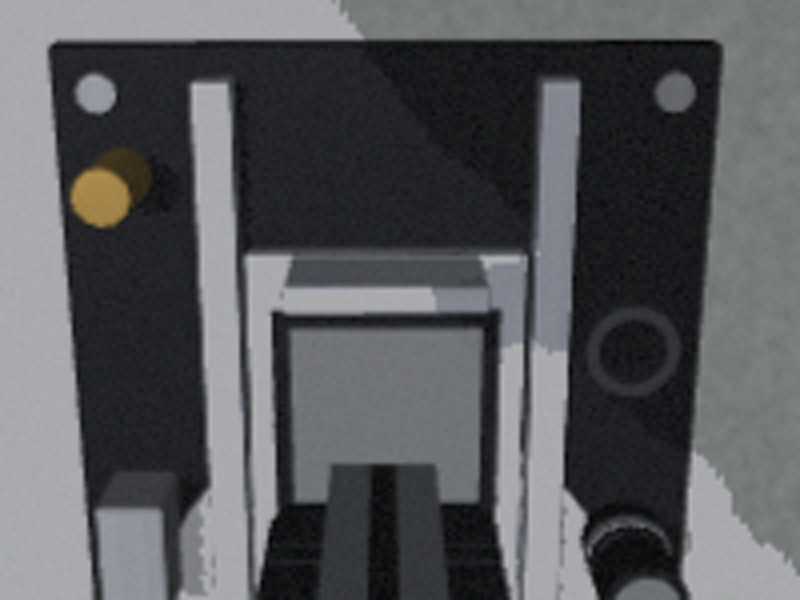

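```bash
python3 - <<'E'
from fit import *
print('--')
w2=load('w2');c7=lambda p:o(p,4,225,125)
L=lambda p,z:np.round(plane(w2,c7(p),z),1)
for n,p,z in [('plate-',(50,42),12),('plate+',(722,42),12),('rail- ',(211,82),26),('rail+',(560,80),26),('tabL',(285,287),58),('tabR',(490,287),58),('carL',(247,252),22),('carR',(526,252),22)]: print(n,L(p,z))
# tab top edge height by two views: side view top -x edge ends
tl=tri([(w2,c7((387,287))),(si,c3((468,400)))]);print('tab mid tri',tl)
ux=np.array([np.cos(S[2]),np.sin(S[2])])
for p,z in [((387,287),58),((387,252),22),((386,42),12)]:
    v=plane(w2,c7(p),z)[:2]-S[:2]; print('in station',v@ux, v@np.array([-ux[1],ux[0]]))
E
```

```text
[ 5.44047e+02  2.82542e+02 -2.04000e-01 -6.00400e+00] cost 0.98
[[-0.5, 0.1], [-0.1, 0.5], [0.7, -0.1], [0.1, -0.1], [0.8, 0.2], [-0.1, 0.0], [-0.6, -0.2], [0.3, 0.1]]
[ 5.54789e+02 -2.98580e+02  1.43000e-01 -3.26900e+00] cost 7.47
[[0.3, -0.8], [0.1, -0.8], [-0.6, 1.4], [-0.9, -0.6], [1.2, 0.4], [-1.4, -0.3], [-0.6, 0.2], [0.9, 0.4], [-0.9, -0.5], [1.3, 1.1], [1.5, 1.7], [-0.1, -0.3]]
[ 5.98282e+02 -1.85460e+01 -1.00000e-02 -1.76000e-01] cost 7.44
[[0.1, -2.7], [0.4, 0.4], [-1.0, 2.1], [-0.6, -0.6], [0.6, 0.9], [-2.1, 0.8], [-1.1, -1.3], [0.2, 0.0]]
--
plate- [375.7 211.5  12. ]
plate+ [418.1 415.2  12. ]
rail-  [396.5 259.6  26. ]
rail+ [417.3 362.6  26. ]
tabL [454.9 271.4  58. ]
tabR [467.  329.5  58. ]
carL [451.2 257.   22. ]
carR [469.2 343.8  22. ]
tab mid tri [465.04963534 299.91858346  47.99474691]
in station -84.95719823731093 0.5126638841221656
in station -85.70729028270388 0.6198852232171994
in station -150.3175738214394 0.33407505636305146
```

```bash
python3 st.py 431.5 306.3 46 1.366
```

```text
t 3.0 pos [435.9 304.  260.4] rpy [ 3.141 -0.     1.365] F [-0.3  0.4  0. ] w 0.3
shift [ 0.0027 -0.0101  0.4288] turn [ 0.0002 -0.     -0.0002]
```

```bash
python3 -m pendant '[[1,[0.003,-0.01,0.2],[0,0,0]],[1,[0.003,-0.01,0.2],[0,0,0]],[1,[0.003,-0.01,0.33],[0,0,0]],[1,[0.003,-0.01,0.4],[0,0,0]],[1,[0.003,-0.01,0.428],[0,0,0]],[1,[0.003,-0.01,0.428],[0,0,0]],[1,[0.003,-0.01,0.428],[0,0,0]]]'; python3 - <<'E'
from h import *; from cell import robot
grab(robot,'wrist','w3');grab(robot,'side','si3');crop('si3',190,195,390,345,'c8',4)
E
python3 st.py 431.5 306.3 46 1.366
```

```text
time_s: 3.7
tcp_pos: [432.4, 305.5, 47.3]
tcp_rot: [3.14, -0.001, 1.362]
force: [0.3, -0.5, 0.1]
width: -0.3
t 3.8 pos [432.7 306.3  47.9] rpy [ 3.139e+00 -2.000e-03  1.363e+00] F [ 0.7 -0.2  0.1] w 0.0
shift [-0.0005 -0.0024  0.0039] turn [ 0.0005 -0.0003 -0.0004]
```

View pics/w3.png

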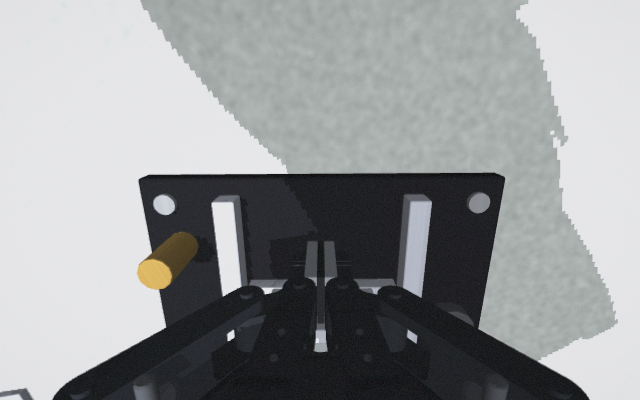

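View pics/c8.png

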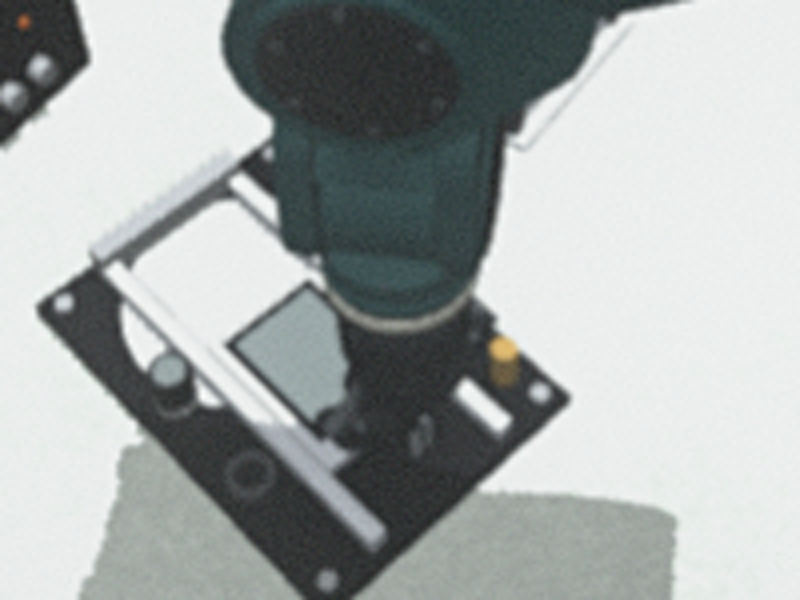

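```bash
python3 -m pendant '[[1,[0,0.024,0.002],[0,0,0]],[1,[0,0.048,0.002],[0,0,0]],[1,[0,0.072,0.002],[0,0,0]],[1,[0,0.096,0.002],[0,0,0]],[1,[0,0.12,0.002],[0,0,0]],[1,[0,0.144,0.002],[0,0,0]],[1,[0,0.168,0.002],[0,0,0]],[1,[0,0.186,0.002],[0,0,0]]]'; python3 st.py 544 282.5 46 1.366
```

```text
time_s: 4.6
tcp_pos: [525.0, 286.8, 47.1]
tcp_rot: [3.138, -0.002, 1.363]
force: [-4.1, 0.3, 3.5]
width: -0.3
t 4.6 pos [525.  286.8  47.1] rpy [ 3.138e+00 -2.000e-03  1.363e+00] F [-4.1  0.3  3.5] w -0.3
shift [-0.0006  0.039   0.0023] turn [ 0.0005 -0.0003 -0.0005]
```

```bash
python3 -m pendant '[[1,[0,0.01,0.001],[0,0,0]],[1,[0,0.02,0.001],[0,0,0]],[1,[0,0.028,0.001],[0,0,0]],[1,[0,0.032,0.001],[0,0,0]]]'; python3 st.py 544 282.5 46 1.366
```

```text
time_s: 5.0
tcp_pos: [541.0, 283.4, 46.5]
tcp_rot: [3.138, -0.001, 1.363]
force: [-1.6, 1.0, -1.4]
width: -0.1
t 5.0 pos [541.  283.4  46.5] rpy [ 3.138e+00 -1.000e-03  1.363e+00] F [-1.6  1.  -1.4] w -0.1
shift [-0.0005  0.0062  0.001 ] turn [ 0.0005 -0.0002 -0.0005]
```

```bash
python3 -m pendant '[[1,[0,0.004,0.001],[0,0,0]],[1,[0,0.006,0.001],[0,0,0]]]';  python3 -m pendant '[[1,[0,0.002,0],[0,0,0]],[1,[0,0.004,0],[0,0,0]]]'; python3 st.py 544 282.5 46 1.366
```

```text
time_s: 5.2
tcp_pos: [541.9, 283.1, 46.0]
tcp_rot: [-3.141, -0.002, 1.364]
force: [-18.1, 4.6, 11.7]
width: -0.2
time_s: 5.4
tcp_pos: [541.9, 283.1, 46.0]
tcp_rot: [-3.138, -0.002, 1.365]
force: [-17.6, 4.2, 12.0]
width: -0.1
t 5.4 pos [541.9 283.1  46. ] rpy [-3.138e+00 -2.000e-03  1.365e+00] F [-17.6   4.2  12. ] w -0.1
shift [-0.0003  0.0043 -0.0001] turn [-0.0006 -0.0002 -0.0002]
```

Contact force is 18 N with the tool at the predicted home position. I'll back off and check.

```bash
python3 -m pendant '[[1,[0,-0.02,0],[0,0,0]],[1,[0,-0.06,0],[0,0,0]],[1,[0,-0.12,0],[0,0,0]],[1,[0,-0.12,-0.1],[0,0,0]],[1,[0,-0.12,-0.2],[0,0,0]],[1,[0,-0.12,-0.3],[0,0,0]],[1,[0,-0.12,-0.4],[0,0,0]],[1,[0,-0.12,-0.42],[0,0,0]]]'; python3 - <<'E'
from h import *; from cell import robot
grab(robot,'side','si4');crop('si4',190,215,340,350,'c9',5)
grab(robot,'scene','sc4');crop('sc4',320,130,450,230,'c10',6)
grab(robot,'wrist','w4')
E
```

```text
time_s: 6.2
tcp_pos: [485.1, 295.5, 261.8]
tcp_rot: [3.138, -0.006, 1.365]
force: [0.1, -0.8, -0.6]
width: 0.1
```

View pics/c9.png

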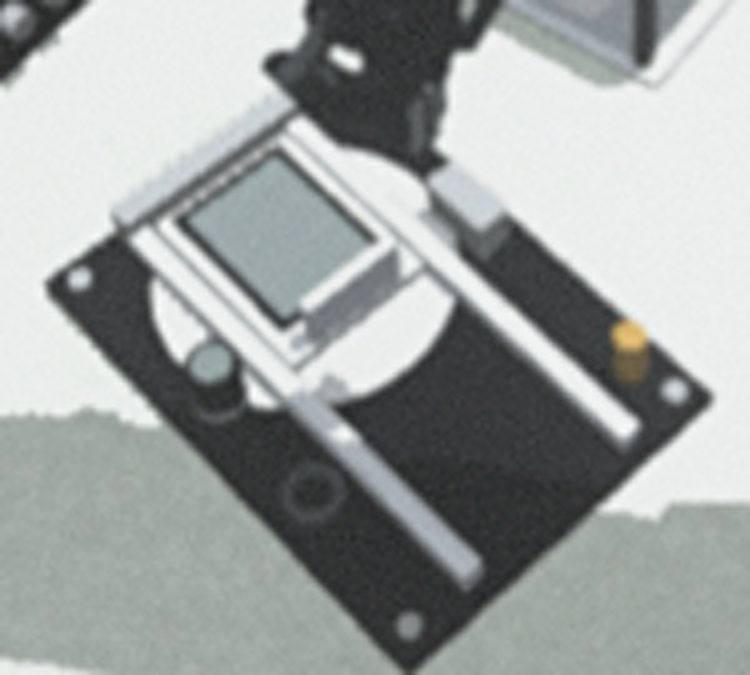

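View pics/c10.png

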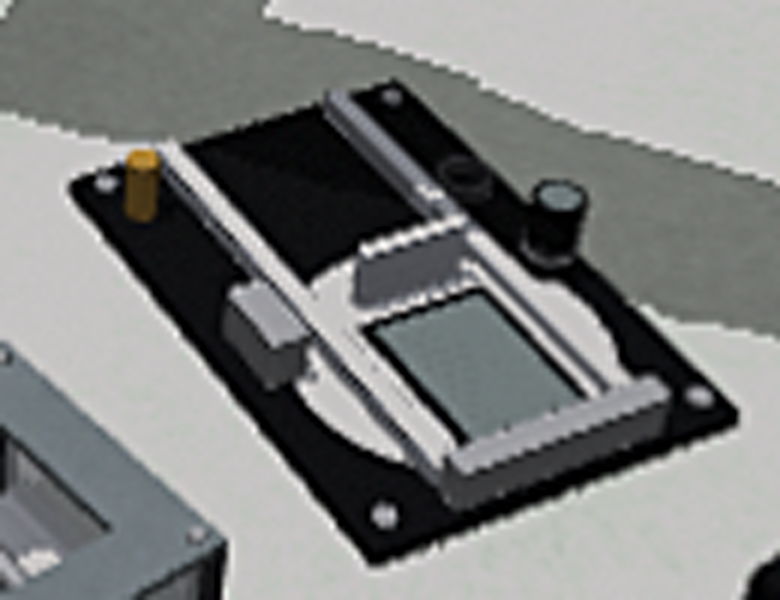

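View pics/w4.png

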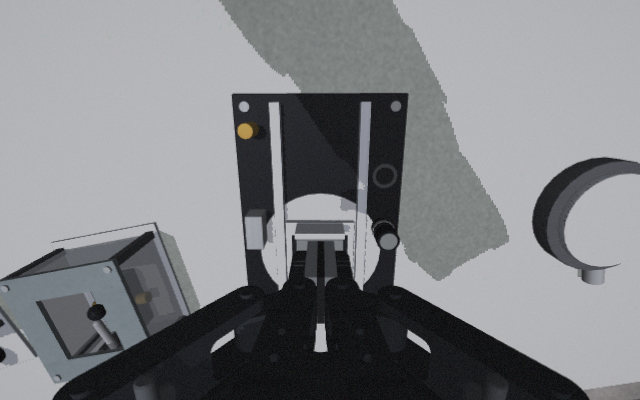

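```bash
python3 - <<'E'
from h import *
crop('w4',220,80,420,230,'c11',4);crop('w4',260,195,380,285,'c12',6.5)
E
```

```text
(no output)
```

View pics/c12.png

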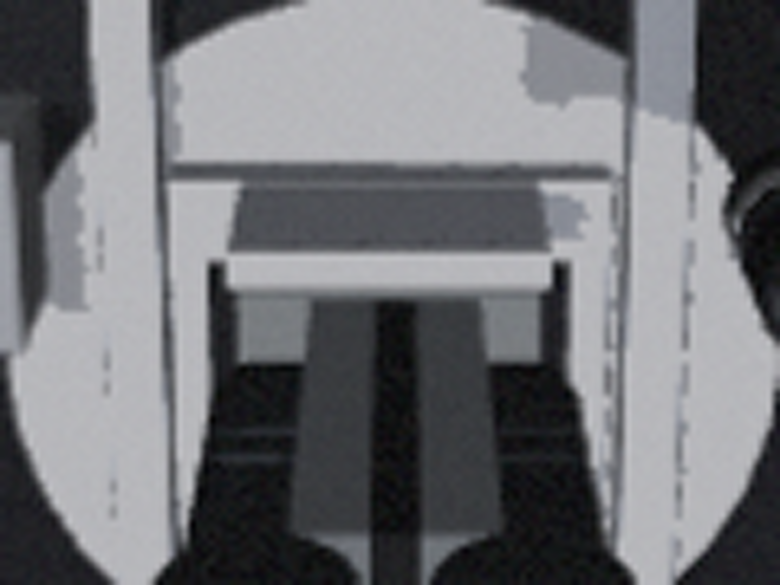

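View pics/c11.png

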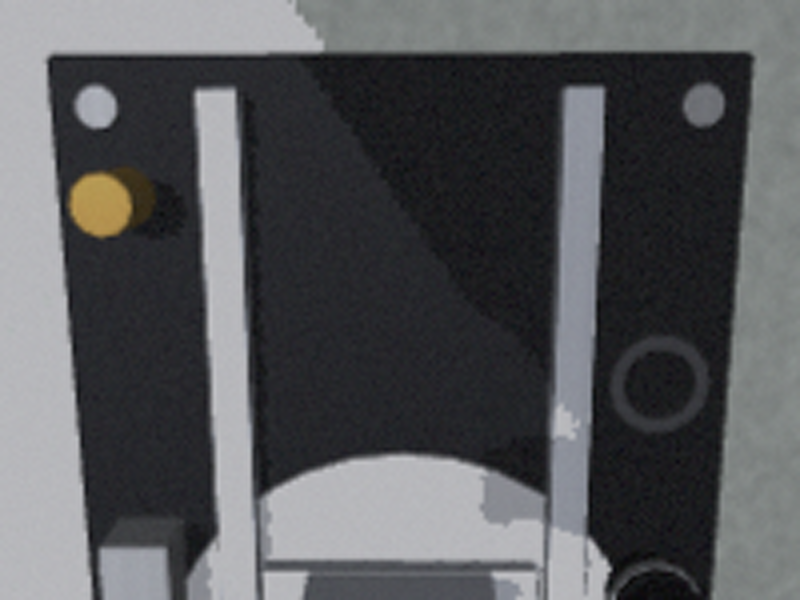

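```bash
python3 - <<'E'
from h import *
w=load('w4');o=lambda p,k,x,y:(np.array(p,float)+.5)/k-.5+[x,y]
a=plane(w,o((400,57),4,220,80),12)
u=np.array([np.cos(-.204),np.sin(-.204)])
for n,p,z in(('rear top',(390,181),22),('rear bot',(390,163),12),('tab top',(390,252),58)):
    print(n,(plane(w,o(p,6.5,260,195),z)-a)[:2]@u-150)
# stop/edge in side & scene: gap between carrier front top edge and stop face
d=load('si4');q=lambda p:o(p,5,190,215)
print(proj(d,[1,1,1]))
E
python3 st.py 557 -299 200 0.131
```

```text
rear top 9.26179580986684
rear bot 9.251703661977785
tab top 8.961159638128464
[[499.18510939 307.1592588 ]]
t 6.35 pos [483.9 295.  256. ] rpy [-3.139e+00 -2.000e-03  1.365e+00] F [ 0.1  0.2 -1.1] w 0.2
shift [-1.1332  0.3863  0.1089] turn [-0.0006  0.      0.1964]
```

Carrier's rear edge is at station x≈9.2 mm (home = 10), so it's home within error. Next, the clamp unit.

```bash
python3 -m pendant '[[1,[-0.9,0.31,0],[0,0,0.196]],[1,[-0.9,0.31,0],[0,0,0.196]],[1,[-0.9,0.31,0],[0,0,0.196]],[1,[-0.9,0.31,0],[0,0,0.196]],[1,[-0.9,0.31,0],[0,0,0.196]],[1,[-0.9,0.31,0],[0,0,0.196]],[1,[-0.9,0.31,0],[0,0,0.196]],[1,[-0.9,0.31,0],[0,0,0.196]]]'; python3 st.py 557 -299 200 0.131
```

```text
time_s: 7.15
tcp_pos: [533.2, -103.8, 252.9]
tcp_rot: [-3.138, 0.004, 0.158]
force: [1.1, 0.9, 0.6]
width: 0.1
t 7.15 pos [ 533.2 -103.8  252.9] rpy [-3.138  0.004  0.158] F [1.1 0.9 0.6] w 0.1
shift [-0.0141  0.3934  0.1044] turn [-0.0006  0.0007  0.0044]
```

```bash
python3 -m pendant '[[1,[-0.014,0.393,0.104],[-0.0006,0.0007,0.0044]],[1,[-0.014,0.393,0.104],[-0.0006,0.0007,0.0044]],[1,[-0.014,0.393,0.104],[-0.0006,0.0007,0.0044]],[1,[-0.014,0.393,0.104],[-0.0006,0.0007,0.0044]],[1,[-0.014,0.393,0.104],[-0.0006,0.0007,0.0044]],[1,[-0.014,0.393,0.104],[-0.0006,0.0007,0.0044]],[1,[-0.014,0.393,0.104],[-0.0006,0.0007,0.0044]]]'; python3 - <<'E'
from h import *; from cell import robot
grab(robot,'wrist','w5');crop('w5',220,120,420,270,'c13',4)
E
python3 st.py 557 -299 130 0.131
```

```text
time_s: 7.85
tcp_pos: [556.7, -297.6, 199.5]
tcp_rot: [-3.14, 0.001, 0.131]
force: [0.5, -0.1, 0.6]
width: -0.2
t 7.9 pos [ 556.9 -297.4  200.1] rpy [-3.141  0.     0.132] F [-0.  -0.1  0.6] w -0.2
shift [-0.0002  0.0034  0.1401] turn [-0.0001  0.0001  0.0001]
```

View pics/w5.png

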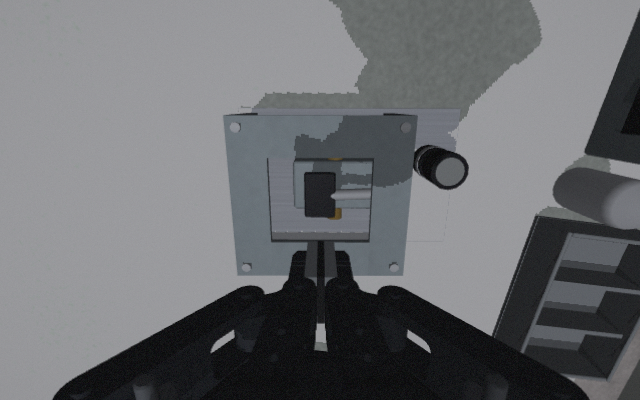

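View pics/c13.png

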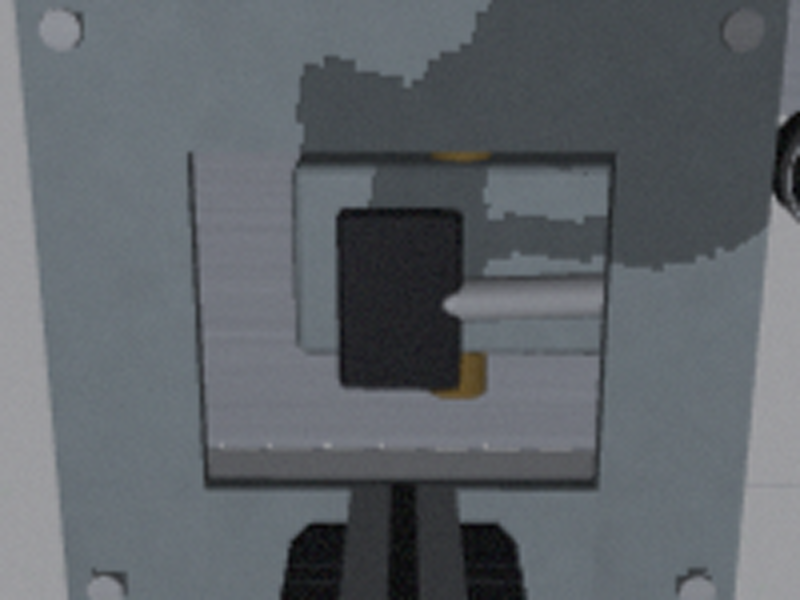

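```bash
python3 - <<'E' | tail -8
from fit import *
w5=load('w5');c=lambda p:o(p,4,220,120)
Wn=[(189,153),(615,153),(600,488),(205,487)]
print('----');A=[(w5,c(p),P) for p,P in zip(Wn,w)]
fit(A);fit(A+[(load('w1'),o(p,4,240,115),P) for p,P in zip([(170,205),(508,207),(495,470),(178,468)],w)])
print([np.round(plane(w5,c(p),z),1) for p,z in[((338,211),75),((462,211),75),((462,387),75),((340,387),75)]])
E
```

```text
[ 5.98282e+02 -1.85460e+01 -1.00000e-02 -1.76000e-01] cost 7.44
[[0.1, -2.7], [0.4, 0.4], [-1.0, 2.1], [-0.6, -0.6], [0.6, 0.9], [-2.1, 0.8], [-1.1, -1.3], [0.2, 0.0]]
----
[ 5.57284e+02 -2.99437e+02  1.31000e-01 -3.08000e-01] cost 0.24
[[-0.1, -0.1], [0.2, -0.1], [-0.5, 0.0], [0.4, 0.3]]
[ 5.57323e+02 -2.99682e+02  1.32000e-01 -1.12400e+00] cost 1.27
[[0.1, 0.1], [-0.1, -0.1], [-0.6, -0.2], [0.6, 0.2], [0.1, -0.8], [0.2, -0.6], [-0.3, 0.8], [0.0, 0.6]]
[array([ 540.6, -279.6,   75. ]), array([ 567.3, -276.1,   75. ]), array([ 573.2, -316.3,   75. ]), array([ 545.7, -319.9,   75. ])]
```

```bash
python3 -m pendant '[[1,[0,0.004,0.08],[0,0,0]],[1,[0,0.004,0.14],[0,0,0]],[1,[0,0.004,0.18],[0,0,0]],[1,[0,0.004,0.19],[0,0,0]],[1,[0,0.004,0.19],[0,0,0]]]'; python3 - <<'E'
from h import *; from cell import robot
grab(robot,'wrist','w6');crop('w6',190,110,450,305,'c15',3)
grab(robot,'scene','sc6');crop('sc6',140,160,290,290,'c14',5)
E
python3 st.py 557.3 -299.4 66 0.131
```

```text
time_s: 8.4
tcp_pos: [557.2, -298.2, 105.3]
tcp_rot: [-3.141, 0.001, 0.133]
force: [0.3, -0.0, 1.1]
width: 0.1
t 8.5 pos [ 557.7 -299.1  106.5] rpy [ 3.141e+00 -1.000e-03  1.330e-01] F [-0.1 -0.1  0.3] w 0.0
shift [-0.001   0.0005  0.0809] turn [ 0.0001 -0.0001  0.0003]
```

View pics/c15.png

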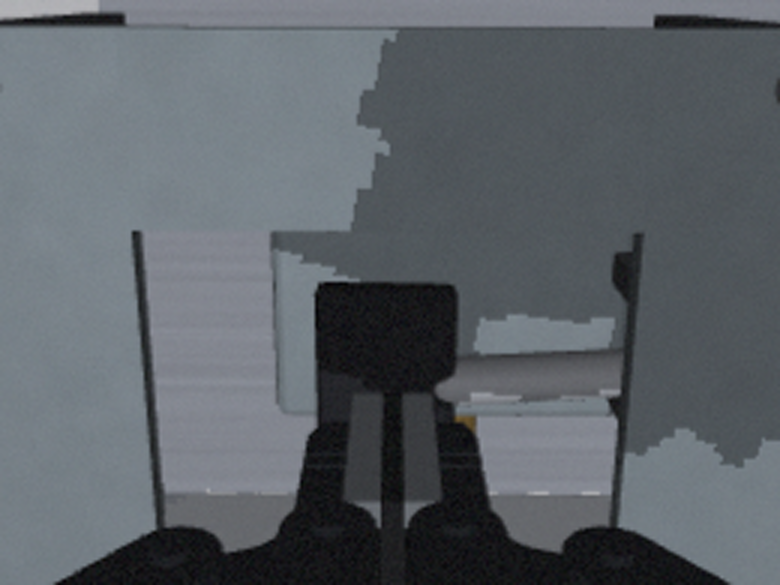

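View pics/c14.png

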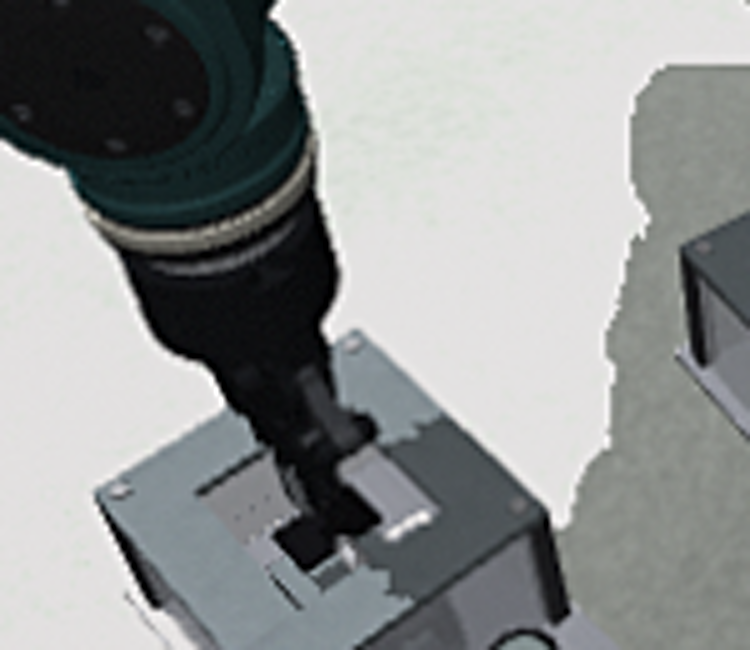

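```bash
python3 - <<'E'
from h import *
w=load('w6');s=load('sc6');o=lambda p,k,x,y:(np.array(p,float)+.5)/k-.5+[x,y]
T=np.array([557.3,-299,105.8]);R=Ro.from_euler('xyz',[np.pi,0,.132])
for a,b in [((612,535),(372,425)),((600,540),(360,420)),((620,545),(372,435)),((600,530),(350,445))]:
    A=o(a,3,190,110);B=o(b,5,140,160);P=tri([(w,A),(s,B)]);print('tool frame',R.inv().apply(P-T),proj(w,P)[0]-A,proj(s,P)[0]-B)
print('tips in scene',(proj(s,T-[0,0,11])[0]-[140,160])*5, 'in wrist',(proj(w,T-[0,0,11])[0]-[190,110])*3)
E
```

```text
tool frame [ 27.15841416 -20.20581452 -43.47574411] [ 6.26000234 -8.01970631] [-1.65961098 -0.23817509]
tool frame [ 24.36550178 -18.85829393 -45.06102547] [ 2.71049703 -3.48731619] [-0.71166402 -0.10982365]
tool frame [ 29.15298857 -17.68447725 -40.98607982] [ 6.98264466 -8.92669407] [-1.90567161 -0.27732633]
tool frame [ 26.01051378 -12.334384   -35.32044773] [-0.11537443  0.1501914 ] [0.03393335 0.00480566]
tips in scene [313.16239318 491.03293513] in wrist [388.01760677 439.49202065]
```

```bash
python3 -m pendant '[[1,[0,0,0.014],[0,0,0]],[1,[0,0,0.028],[0,0,0]],[1,[0,0,0.036],[0,0,0]],[1,[0,0,0.044],[0,0,0]],[1,[0,0,0.05],[0,0,0]],[1,[0,0,0.056],[0,0,0]],[1,[0,0,0.06],[0,0,0]],[1,[0,0,0.06],[0,0,0]]]'; python3 st.py 557.3 -299.4 66 0.131
```

```text
time_s: 9.3
tcp_pos: [557.7, -299.1, 76.3]
tcp_rot: [3.141, -0.001, 0.132]
force: [0.1, 0.5, 0.6]
width: 0.4
t 9.3 pos [ 557.7 -299.1   76.3] rpy [ 3.141e+00 -1.000e-03  1.320e-01] F [0.1 0.5 0.6] w 0.4
shift [-0.0009  0.0005  0.0205] turn [ 0.0001 -0.0001  0.0002]
```

```bash
python3 - <<'E'
from h import *; from cell import robot
grab(robot,'wrist','w7');crop('w7',190,110,450,305,'c16',3)
grab(robot,'scene','sc7');crop('sc7',140,160,290,290,'c17',5)
E
```

```text
(no output)
```

View pics/c16.png

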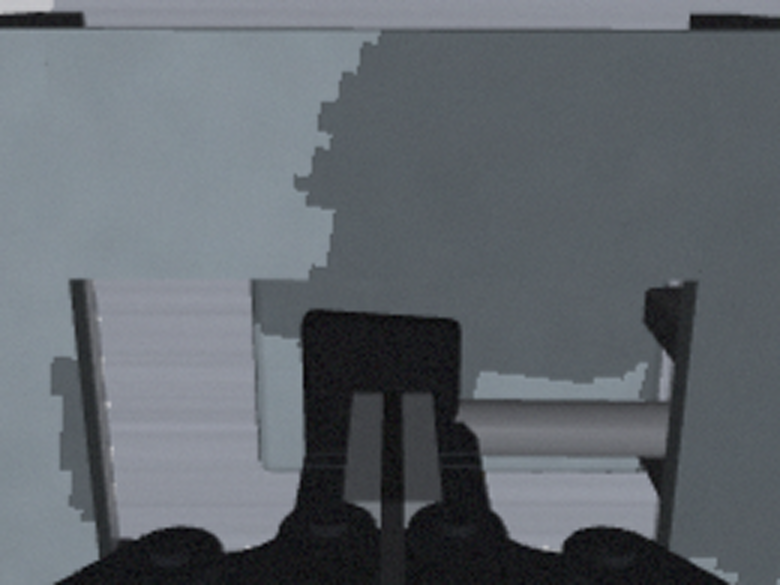

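View pics/c17.png

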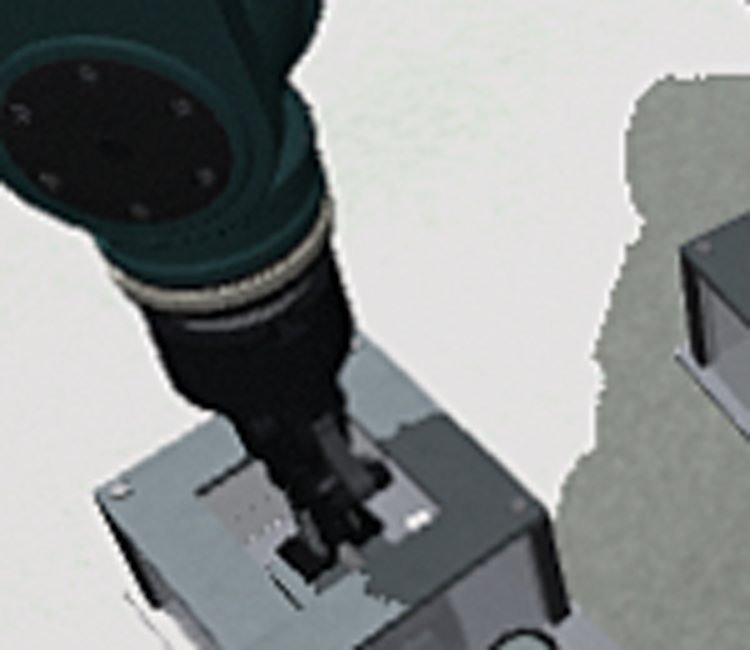

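Clearance looks good: the knuckles stay above the plate. I'll press on to the bottom.

```bash
python3 -m pendant '[[1,[0,0,0.006],[0,0,0]],[1,[0,0,0.012],[0,0,0]],[1,[0,0,0.017],[0,0,0]],[1,[0,0,0.021],[0,0,0]],[1,[0,0,0.021],[0,0,0]]]'; python3 st.py 557.3 -299.4 64 0.131
```

```text
time_s: 9.9
tcp_pos: [558.5, -299.2, 66.3]
tcp_rot: [3.141, -0.003, 0.133]
force: [-1.2, 1.6, 8.3]
width: -0.2
t 9.9 pos [ 558.5 -299.2   66.3] rpy [ 3.141e+00 -3.000e-03  1.330e-01] F [-1.2  1.6  8.3] w -0.2
shift [-0.0025  0.0001  0.0046] turn [ 0.0001 -0.0004  0.0003]
```

```bash
python3 -m pendant '[[1,[0,0,0.003],[0,0,0]],[1,[0,0,0.003],[0,0,0]]]'; python3 st.py 557.3 -299.4 64 0.131; python3 - <<'E'
from h import *; from cell import robot
grab(robot,'wrist','w8');crop('w8',190,110,450,305,'c18',3)
E
```

```text
time_s: 10.1
tcp_pos: [558.8, -299.3, 65.9]
tcp_rot: [3.14, -0.004, 0.133]
force: [-4.9, 2.8, 18.0]
width: -0.1
t 10.1 pos [ 558.8 -299.3   65.9] rpy [ 3.14  -0.004  0.133] F [-4.9  2.8 18. ] w -0.1
shift [-0.0029 -0.0001  0.0037] turn [ 0.0003 -0.0006  0.0003]
```

View pics/c18.png

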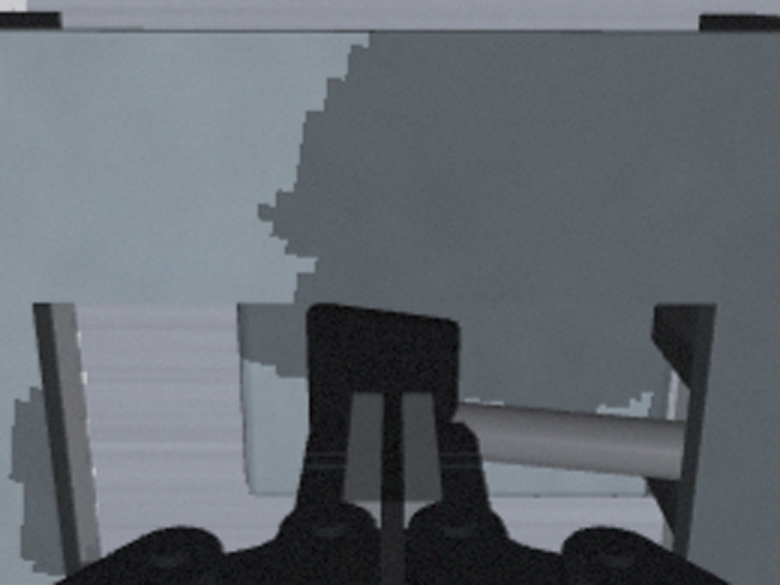

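The force is 18 N against a lever that needs about 3 N, and it rises over 0.4 mm, so the lever is on its bottom stop. I'll withdraw straight up.

```bash
python3 -m pendant '[[1,[-0.002,0,-0.01],[0,0,0]],[1,[-0.002,0,-0.04],[0,0,0]],[1,[-0.002,0,-0.1],[0,0,0]],[1,[-0.002,0,-0.18],[0,0,0]],[1,[-0.002,0,-0.28],[0,0,0]],[1,[-0.002,0,-0.28],[0,0,0]],[1,[-0.002,0,-0.28],[0,0,0]]]'; python3 - <<'E'
from h import *; from cell import robot
grab(robot,'wrist','w9');crop('w9',220,120,420,270,'c19',4)
E
```

```text
time_s: 10.85
tcp_pos: [557.7, -299.5, 206.6]
tcp_rot: [3.139, -0.005, 0.133]
force: [-0.2, 0.4, -1.1]
width: -0.0
```

View pics/c19.png

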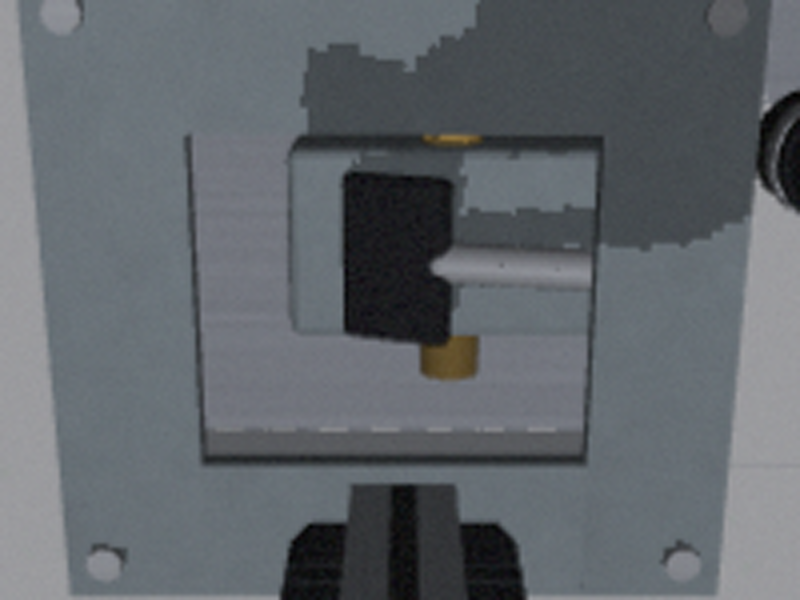

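```bash
python3 - <<'E'
from h import *
w=load('w9')
def pts(th):
    P=[]
    for x,y in[(-14,21),(14,21),(14,-21),(-14,-21)]:
        rx,rz=x-62,13; c,s=np.cos(th),np.sin(th); X=62+c*rx+s*rz; Z=62+s*rx+c*rz
        a,b=np.cos(.131),np.sin(.131); P.append([557.3+a*X-b*y,-299.4+b*X+a*y,Z])
    return P
for th in(0,.3,.33,.36): print(th,np.round((proj(w,pts(th))-[220,120])*4).tolist())
from cell import robot
grab(robot,'scene','sc9');grab(robot,'side','si9')
crop('si9',190,110,390,350,'c20',2.5)
E
```

```text
0 [[331.0, 195.0], [457.0, 195.0], [454.0, 373.0], [334.0, 373.0]]
0.3 [[366.0, 175.0], [479.0, 182.0], [476.0, 352.0], [367.0, 341.0]]
0.33 [[370.0, 174.0], [482.0, 181.0], [479.0, 350.0], [371.0, 338.0]]
0.36 [[375.0, 172.0], [486.0, 180.0], [482.0, 348.0], [376.0, 336.0]]
```

View pics/c20.png

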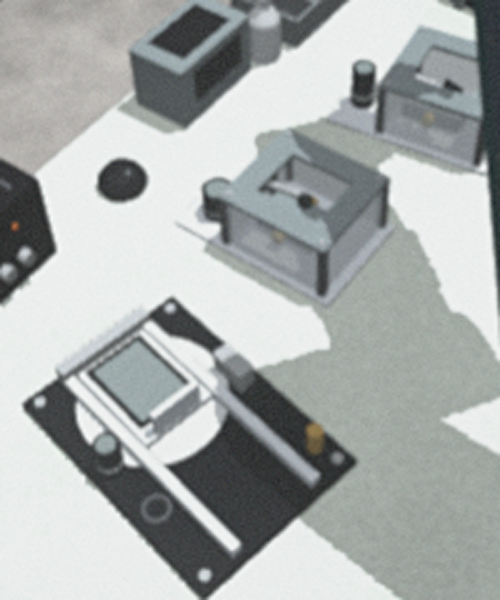

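View pics/sc9.png

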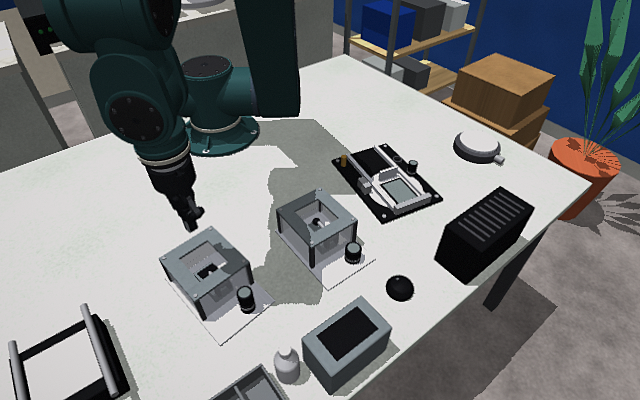

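```bash
python3 - <<'E'
from cell import robot
s=robot.read_state();print(s['time_s'],s['tcp_pos'],s['force']);print(robot.hand_in())
E
```

```text
11.0 [ 556.77599515 -298.86940247  204.47286724] [-0.84964274  0.33749204 -0.47428543]
the job is handed in; nothing more can be done
None
```

The panel is clamped and the job was handed in at 11.0 s of the 48 s allowed; no verdict came back.

- **Carrier:** I pushed it along the channel with the shut fingertips on the tab until the force rose to 18 N at the stop. The last wrist picture put its rear edge at station x of about 9.2 mm, against 10 mm fully home. That is inside the 3.5 mm tolerance, and the difference is about the size of my measuring error.
- **Clamp lever:** I went down through the middle of the window and pressed the paddle until the force rose to 18 N over the last 0.4 mm, which I took as the bottom stop. After I withdrew, the paddle's corners matched an angle of about 0.33–0.36 rad to within 2 mm. My first version of that check had a sign error in x. I allowed for it by hand and did not run it again.
- **Rest of the station:** The final pictures show the eject lever still up and the loose parts where they stood, judged by eye. There was no sign of contact with a guard. The gripper was clear in the air above the clamp unit, with a force reading of about 1 N or less.

The two fixed cameras alone disagreed with the stated heights by up to 6 mm. I used the wrist pictures instead, and for the clamp guard's top plate those agreed with the stated height to within about 1 mm in the fits I used. One rougher fit, on the window edges alone from the first wrist picture, was 3.4 mm off.

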